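# Weed out the clogged oil syringe

### The arm

A 6-joint arm with a two-finger parallel gripper is mounted at the origin on the work surface. World frame = base frame: x ahead of the robot, y to its left, z up, the work surface at z = 0. Lengths are in m, angles in rad, forces in N, time in s.
With the tool pointing down it reaches from about 0.325 to 0.75 m from the base axis. Payload 7.6 kg.
Tool frame: the origin (TCP) lies at the very end of the fingers, on their centre line; the grasp point (between the pads) lies 19 mm behind it; z points along the fingers, y is the line along which they close (so a half turn about z gives the same grasp; the last joint's range is limited). The gripper opens to 85 mm and grips with 20 to 120 N. Pads are 22 mm wide; open, the fingers measure 114 mm over their backs; the gripper's body (76 mm by 85 mm) begins 54 mm behind the grasp point. The pads swing forward as they close: fully open they stand 13 mm farther back than shut.
Start: joints at [-1.405, 0.052, 1.401, -0, 1.689, -0.07], TCP at [0.123, -0.51, 0.231] pointing down, gripper open.
Joint ranges: [-2.9, 2.9], [-0.91, 2.17], [0.12, 2.37], [-1.06, 4.2], [0.26, 2.73], [-2.93, 2.93]. Speed limits (rad/s): [2.57, 2.57, 3.01, 3.14, 3.14, 3.14].

### API

Orientations are given as a unit quaternion [w, x, y, z].
In Python, from workcell import arm, imaging, job, models gives the robot as it stands.
- The arm moves only by the shell command python3 -m crank 'ROWS'. ROWS is rows parted by semicolons, their numbers by spaces, 1 to 10 of them, each of 5 numbers: dx, dy, dz in m, then a turn about the tool's z in rad, then the opening from 0.0 (shut) to 1.0 (fully open); each row shifts and turns the commanded pose from where the row before left it, along the tool's axes as they then stand; what a row does not reach is not made up. A row lasts 1/10 s, in which the tool goes at most 0.05 m and 0.15 rad, less where a joint would pass 70% of its speed; a pose out of reach is approached as far as the arm can. The fingers move at their own pace and stop on an object; the grip force is fixed at half the most. Time passes only in rows, so rows that do not move let the fingers close. It prints the time, the measured TCP pose, the force, the opening and the grip force at its end.
- arm.sense(): the state, without advancing time (a new reading comes with each control period).
- imaging.grab_frame(name): name is "scene" or "top" or "wrist"; returns the picture (480x640x3 uint8, blue, green, red); there is no depth.
- imaging.get_calibration(name): a dict with "fovy" (degrees; the focal length in pixels is half the picture's height over the tangent of half this angle, whatever the lens; pixels are square), "cx", "cy" (the principal point, pixels), "R" (3x3) and "t" (3): a world point X has camera coordinates R X + t; the wrist camera has in their place "tool_from_camera" (4x4, takes a point from camera to tool coordinates, whose origin is the TCP and whose axes are the flange's). Camera axes: x right, y down, z forward; pixel columns grow to the right and rows downward; lengths in m; the calibration is good to about 2 mm. A picture is of the moment at which its call begins: read the wrist's pose just before it. get_calibration takes no time and is no camera call.
- job.job_done(): hands the job in; it is judged then, once.
Trained networks look in the newest picture that a camera, given by its name, has taken for a name from the list of things; names that differ only in an ending like _2 or _b are one class to them, and where a whole thing is asked for, a point or a joint stands for the part that bears it (a point fixed in the world has none). Each returns a list of dicts, best first, with "confidence" (0 to 1); they miss things now and then, are a little off and sometimes report something else, mostly with a low value. They report only what shows in the picture. A call takes as long as a camera call. They do not tell look-alikes from the thing itself.
- models.masks_of(camera, query): "pixels" (480x640 bool, what is visible of it) and "rect" ([centre column, centre row, width, height] in pixels, round what is visible of it).
- models.landmark_of(camera, query): "position" ([column, row] in pixels: a listed point, or the origin of a listed thing).
The state is a dict: "clock": time; "joints": joint angles; "qd": joint speeds; "effort": joint torques, N m; "tool_pos": TCP position; "ee_rot": TCP orientation; "wrist_force": force on the tool from outside, world axes, zero at the start; "torque": the same for the moment, N m; "finger_gap": opening from 0.0 (shut) to 1.0 (fully open); "gripper_force": force on a finger pad.
Only numpy, scipy, OpenCV 4.12 (cv2) and the standard library are available. Lean on these libraries where they do the work, as an engineer would, in place of code of your own. Each camera call takes 0.05 s, during which the arm holds its last target. There are 200 camera calls.

### The job

Check the three empty sewing-machine oil syringes in the rack before they are refilled: with closed fingertips press each plunger slowly and gently down, all the way home if it slides freely. One has a clogged nozzle: when its resistance climbs, stop at once rather than force it, let go, then lift that syringe out by its collar and lower it gently, nozzle down, into the hole of the single wooden repair stand until its collar rests on the block. Leave the two good ones standing in the rack with their plungers fully home, and do not disturb anything else on the table.

Things in the scene. Friction and masses are not known exactly. Their poses are not given: they have to be found in the camera images.
- rack: Fixed wooden rack, 70 mm (x) x 210 mm (y) x 70 mm high: a 20 mm top plate on two end legs, three 26 mm holes in a row along its own y at -70, 0 and +70 mm. Origin: centre of its underside.
- stand: Fixed square wooden block, 64 x 64 x 70 mm, standing alone to the robot's left of the rack, with one upright 26 mm hole, 64 mm deep: the repair stand. Origin: centre of its underside.
- stand_hole (a point): Centre of the mouth of the repair stand's hole, level with the block's top (70 mm above the table).
- syringe_a: One of three like syringes standing loosely nozzle-down in the rack's holes, in any order. Black grip collar 24 (x) x 36 (y) x 30 mm high, to be gripped across its 24 mm faces; below it a 22 mm diameter barrel 40 mm long and a tapered nozzle ending 60 mm below the collar. Origin: centre of the collar's underside, which rests on the rack's top; z up, y roughly along the row.
- plunger_a (a joint): Stroke of syringe_a's plunger, m: 0 = fully out, 0.022 = fully home (rod's flange on the collar, a hard stop). Any of the three may be the clogged one. A clear plunger slides with a steady 2 to 4 N and stays where it is left.
- plunger_a_top (a point): Centre of the top face of the thumb disc of syringe a: 61 mm above the collar's underside when out, 39 mm when home (unpressed); moves with the plunger.
- syringe_b: One of the three, same shape and origin as syringe_a. Each weighs 0.12 to 0.18 kg. Above the collar a steel rod carries a round steel thumb disc, 26 mm diameter, 4 mm thick, on a rubber cushion that gives 1 mm per 4 N pressed, 3 mm at most, besides the plunger's stroke.
- plunger_b (a joint): Stroke of syringe_b's plunger, as plunger_a. In the clogged syringe, whichever it is, trapped air resists: 2 N plus 1.3 N per mm pressed, from the start of the stroke, and it springs back when let go. 7 to 12 N felt before the end of the stroke is proof; above 20 N a seal bursts.
- plunger_b_top (a point): Centre of the top face of the thumb disc of syringe b: 61 mm above the collar's underside when out, 39 mm when home (unpressed); moves with the plunger.
- syringe_c: One of the three, same shape and origin as syringe_a.
- plunger_c (a joint): Stroke of syringe_c's plunger, as plunger_a.
- plunger_c_top (a point): Centre of the top face of the thumb disc of syringe c: 61 mm above the collar's underside when out, 39 mm when home (unpressed); moves with the plunger.
- spool_tan: Bystander, not to be disturbed: thread spool, 32 mm diameter, 48 mm high.
- spool_grey: Bystander, not to be disturbed: thread spool, same size.
- spool_cream: Bystander, not to be disturbed: thread spool, same size.
- bobbin: Bystander, not to be disturbed: metal bobbin lying flat, 22 mm diameter, 11 mm high, between rack and stand.
- clip: Bystander, not to be disturbed: binder clip, 32 mm wide, 12 mm high, wire handle 30 mm long.
- tape_case: Bystander, not to be disturbed: round tape-measure case, 56 mm diameter, 19 mm high.
- driver: Bystander, not to be disturbed: screwdriver, 150 mm long, lying beyond the rack.
- oil_bottle: Bystander, not to be disturbed: closed white bottle, 44 mm diameter, 90 mm high; origin under its base.
Mind the look-alikes: they are no part of the job. What is shaped like the syringe_c but turquoise or yellow is not meant. Leave any purple look-alike of the syringe_a alone.

How it is judged:
By the outcome, as a careful person would: the job done as asked, in the order asked, and still so for the second after the job is handed in, with the robot touching nothing.
It also fails if it takes over 67 s, if anything falls off the work surface, if the arm or the gripper's body presses on something with over 40 N, if the wrist force passes 120 N, or if a joint passes its speed limit or range.

## Working session

There is one attempt and no reset: what is moved stays moved. The work goes in short steps, Python scripts to look and compute and a shell command to move; the robot and the scene stay as the last step left them, time stands still between calls to the robot, and variables do not carry over. Pictures are saved under pics/ and viewed, at most 10 in all, crops included, and the job is handed in when it is done.

```bash
mkdir -p pics; cat > h.py <<'E'
import numpy as np, cv2
from workcell import arm, imaging, job, models
def K(c):
    f=240/np.tan(np.radians(c["fovy"])/2); return f,c["cx"],c["cy"]
def ray(name,px):
    c=imaging.get_calibration(name); f,cx,cy=K(c)
    R=np.array(c["R"]);t=np.array(c["t"])
    d=R.T@np.array([(px[0]-cx)/f,(px[1]-cy)/f,1]); return -R.T@t,d
def onz(name,px,z):
    o,d=ray(name,px); return o+d*(z-o[2])/d[2]
def proj(name,X):
    c=imaging.get_calibration(name); f,cx,cy=K(c)
    p=np.array(c["R"])@X+np.array(c["t"]); return p[0]/p[2]*f+cx,p[1]/p[2]*f+cy
E
python3 - <<'E'
from h import *
for n in("scene","top"):
    cv2.imwrite(f"pics/{n}0.png",imaging.grab_frame(n))
    c=imaging.get_calibration(n); print(n,{k:np.round(v,3).tolist() for k,v in c.items()})
s=arm.sense(); print(s)
print(imaging.get_calibration("wrist"))
E
```

```text
scene {'fovy': 51.542, 'cx': 323.804, 'cy': 247.573, 'R': [[0.593, 0.805, -0.009], [0.568, -0.427, -0.703], [-0.57, 0.412, -0.711]], 't': [-0.359, -0.229, 1.426]}
top {'fovy': 49.558, 'cx': 319.387, 'cy': 236.823, 'R': [[0.012, -1.0, 0.01], [-0.99, -0.013, -0.141], [0.141, -0.008, -0.99]], 't': [0.023, 0.563, 1.088]}
{'clock': 0.1, 'joints': array([-1.40527880e+00,  5.27661482e-02,  1.40163168e+00, -2.95205090e-05,
        1.68859434e+00, -7.03268201e-02]), 'qd': array([-0.00046349, -0.0002993 , -0.00176504,  0.00132746,  0.00019556,
        0.00010932]), 'effort': array([ 1.34219721e-03, -3.82582462e+01, -3.60984027e+01, -4.34570950e-05,
        4.75849156e-03, -1.11702391e-05]), 'tool_pos': array([ 0.12262957, -0.51019909,  0.23055636]), 'ee_rot': array([-6.98267642e-04,  9.93055194e-01,  1.17647323e-01, -4.79352051e-05]), 'wrist_force': array([-0.64210495,  0.22626045, -0.30320866]), 'torque': array([0.06323053, 0.06025101, 0.02088815]), 'gripper_force': 0.0, 'finger_gap': 0.9974973696864188}
{'fovy': 69.8120227299411, 'cx': 321.2197418856204, 'cy': 238.89937233900486, 'tool_from_camera': array([[-2.95476514e-04, -9.55289758e-01, -2.95671084e-01,
         7.60842930e-02],
       [ 9.99999898e-01, -3.83371916e-04,  2.39302336e-04,
        -8.88039361e-04],
       [-3.41955061e-04, -2.95670984e-01,  9.55289774e-01,
        -1.42699658e-01],
       [ 0.00000000e+00,  0.00000000e+00,  0.00000000e+00,
         1.00000000e+00]])}
```

View pics/scene0.png

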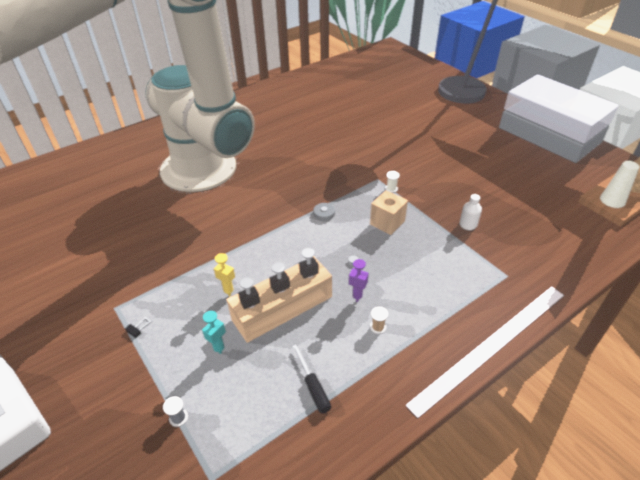

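View pics/top0.png

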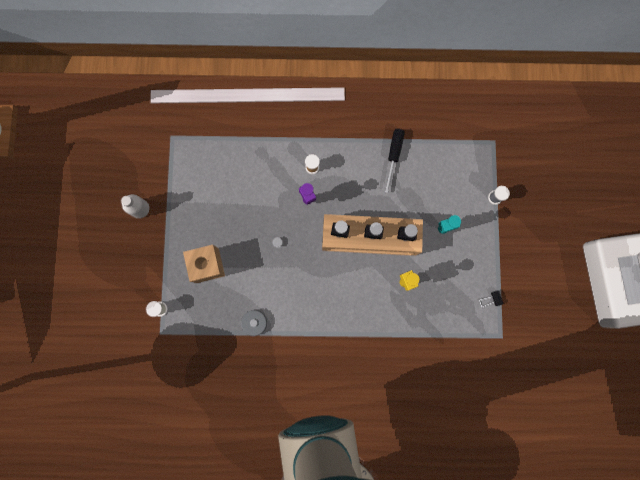

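```bash
python3 - <<'E'
from h import *
for n in("scene","top"):
    for q,z in(("plunger_a_top",.131),("syringe_a",.07),("stand_hole",.07),("stand",0),("rack",0)):
        for r in models.landmark_of(n,q)[:6]:
            print(n,q,round(r["confidence"],2),np.round(r["position"],1),np.round(onz(n,r["position"],z),4))
E
```

```text
scene plunger_a_top 0.65 [356.9 261.5] [0.6509 0.049  0.131 ]
scene plunger_a_top 0.58 [309.2 251. ] [ 0.5706 -0.0097  0.131 ]
scene plunger_a_top 0.48 [244.7 282.8] [ 0.5659 -0.1567  0.131 ]
scene syringe_a 0.97 [223.3 277.9] [ 0.4772 -0.1653  0.07  ]
scene syringe_a 0.87 [312.5 272. ] [ 0.5754 -0.0069  0.07  ]
scene syringe_a 0.87 [279.8 289.5] [ 0.5744 -0.088   0.07  ]
scene syringe_a 0.83 [251.7 302.3] [ 0.5687 -0.1508  0.07  ]
scene syringe_a 0.68 [213.3 335.5] [ 0.5939 -0.2493  0.07  ]
scene syringe_a 0.62 [355.7 283. ] [0.6536 0.0466 0.07  ]
scene stand_hole 0.6 [391.2 201.5] [0.5033 0.2788 0.07  ]
scene stand 0.67 [388.7 220.7] [0.4971 0.284  0.    ]
scene stand 0.52 [311.9 272.6] [0.5239 0.026  0.    ]
scene stand 0.48 [250.6 300.3] [ 0.5097 -0.1278  0.    ]
scene rack 0.67 [280.7 310.3] [ 0.5719 -0.0901  0.    ]
top plunger_a_top 0.45 [303.2 189.4] [0.6454 0.0648 0.131 ]
top plunger_a_top 0.41 [342.5 222.6] [ 0.5786 -0.0149  0.131 ]
top syringe_a 0.78 [406.3 281.8] [ 0.4655 -0.1521  0.07  ]
top syringe_a 0.77 [407.7 236.2] [ 0.5618 -0.1562  0.07  ]
top syringe_a 0.58 [307.6 195.2] [0.6473 0.0568 0.07  ]
top syringe_a 0.55 [339.6 228. ] [ 0.5773 -0.012   0.07  ]
top syringe_a 0.5 [373.8 234.6] [ 0.5642 -0.0845  0.07  ]
top syringe_a 0.5 [449.7 228.6] [ 0.5792 -0.2456  0.07  ]
top stand_hole 0.8 [204.2 262.9] [0.4996 0.2707 0.07  ]
top stand 0.79 [206.3 265.1] [0.5009 0.2807 0.    ]
top rack 0.89 [370.1 238.9] [ 0.5647 -0.0841  0.    ]
top rack 0.67 [252.2 323.8] [0.3733 0.1748 0.    ]
```

The scene view shows the rack with three black-collared syringes at about (249,295), (280,280) and (309,266), and the stand at (389,210). Yellow, turquoise and purple look-alikes stand free on the mat. The top view agrees: syringes at (408,233), (374,230), (341,228) and the stand hole at (201,262). I'll move above the rack for a closer wrist view.

```bash
cat >> h.py <<'E'
from scipy.spatial.transform import Rotation as Ro
from scipy.optimize import least_squares
def pose():
    s=arm.sense(); q=s["ee_rot"]; return s,Ro.from_quat([q[1],q[2],q[3],q[0]]).as_matrix(),np.array(s["tool_pos"])
def plan(target,yaw,n):
    """constant row (dx,dy,dz,turn) that reaches target with tool-y yaw after n rows"""
    s,R,p=pose(); y0=np.arctan2(R[1,1],R[0,1]); tot=-((yaw-y0+np.pi)%(2*np.pi)-np.pi); tn=tot/n
    def end(v):
        q=p.copy();a=y0
        for i in range(n):
            y=np.array([np.cos(a),np.sin(a),0]);x=np.array([-np.sin(a),np.cos(a),0])
            q=q+x*v[0]+y*v[1]; a-=tn
        return q
    v=least_squares(lambda v:(end(v)-target)[:2],[0.,0.]).x
    print(n,"rows of",np.round([*v,-(target[2]-p[2])/n,tn],5),"step",round(float(np.hypot(*v)),4))
def wcam(px,z):
    s,R,p=pose(); c=imaging.get_calibration("wrist"); f,cx,cy=K(c); T=np.array(c["tool_from_camera"])
    o=p+R@T[:3,3]; d=R@T[:3,:3]@np.array([(px[0]-cx)/f,(px[1]-cy)/f,1]); return o+d*(z-o[2])/d[2]
E
python3 - <<'E'
from h import *
plan(np.array([.568,-.085,.25]),-0.06,14)
E
```

```text
14 rows of [ 0.04701  0.00307 -0.00133 -0.09107] step 0.0471
```

```bash
python3 -m crank '.047 .003 -.0013 -.091 0;.047 .003 -.0013 -.091 0;.047 .003 -.0013 -.091 0;.047 .003 -.0013 -.091 0;.047 .003 -.0013 -.091 0;.047 .003 -.0013 -.091 0;.047 .003 -.0013 -.091 0;.047 .003 -.0013 -.091 0;.047 .003 -.0013 -.091 0;.047 .003 -.0013 -.091 0'
python3 -m crank '.047 .003 -.0013 -.091 0;.047 .003 -.0013 -.091 0;.047 .003 -.0013 -.091 0;.047 .003 -.0013 -.091 0;0 0 0 0 0;0 0 0 0 0;0 0 0 0 0'
python3 - <<'E'
from h import *
s,R,p=pose(); im=imaging.grab_frame("wrist"); cv2.imwrite("pics/w1.png",im)
print(p,np.arctan2(R[1,1],R[0,1]),R[:,2],s["wrist_force"])
for q,z in(("plunger_a_top",.131),("syringe_a",.07),("rack",0)):
    for r in models.landmark_of("wrist",q)[:6]:
        print(q,round(r["confidence"],2),np.round(r["position"],1),np.round(wcam(r["position"],z),4))
E
```

```text
clock: 1.6
tool_pos: [0.504, -0.2589, 0.2442]
ee_rot: [0.0, 0.839, 0.544, -0.0]
wrist_force: [0.0, 0.8, 0.5]
finger_gap: 0.003
gripper_force: 0.0
clock: 2.3
tool_pos: [0.5674, -0.0856, 0.2494]
ee_rot: [0.0, 0.729, 0.685, -0.0]
wrist_force: [0.0, -1.4, 0.9]
finger_gap: 0.004
gripper_force: 0.0
[ 0.56735709 -0.08564351  0.24941565] -0.06275190448044271 [-1.73172431e-04 -4.16530773e-04 -9.99999898e-01] [ 0.04301532 -1.43487896  0.89491277]
plunger_a_top 0.67 [428.9  24.6] [0.6484 0.0541 0.131 ]
plunger_a_top 0.56 [322.  133.5] [ 0.573  -0.0106  0.131 ]
syringe_a 0.92 [408.7  44. ] [0.6498 0.0559 0.07  ]
syringe_a 0.72 [322.9 134.6] [ 0.5739 -0.0118  0.07  ]
syringe_a 0.59 [322.6 212.7] [ 0.5691 -0.0832  0.07  ]
syringe_a 0.57 [322.1 279.9] [ 0.5642 -0.153   0.07  ]
rack 0.87 [324.  199.4] [ 0.571  -0.0835  0.    ]
```

View pics/w1.png

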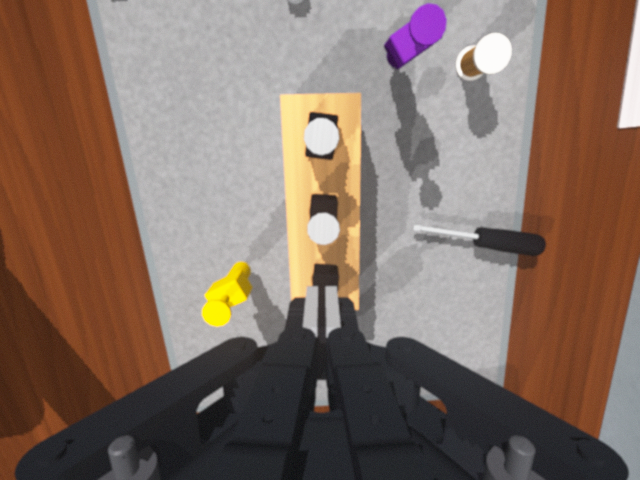

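The wrist view shows the rack upright in the picture, with discs at about (321,136) and (323,228). The third collar is at (325,277), with its disc hidden behind the fingers.

```bash
python3 - <<'E'
from h import *
im=cv2.imread("pics/w1.png"); m=((im.min(2)>165)&(np.ptp(im,2)<40)).astype(np.uint8)
n,l,st,ce=cv2.connectedComponentsWithStats(m)
for i in range(1,n):
    if 400<st[i,4]<3000: print("w",st[i],ce[i].round(1),wcam(ce[i],.131).round(4))
for px in((282,95),(361,94)): print("rack corner",wcam(px,.07).round(4))
for n_ in("scene","top"):
    im=cv2.imread(f"pics/{n_}0.png"); 
for y in(-.0125,-.083,-.1535):
    x=.569+.068*(y+.083)
    print(y,proj("top",np.array([x,y,.131])),proj("scene",np.array([x,y,.131])))
for px in((408.5,231),(374.5,229),(341,226)): print("top disc",onz("top",px,.131).round(4))
plan(np.array([.5712,-.0125,.145]),-.066,4)
E
```

```text
w [ 619    0   21  128 1492] [632.2  80.9] [0.7906 0.0109 0.131 ]
w [304 118  35  37 989] [321.  135.9] [ 0.5722 -0.012   0.131 ]
w [308 213  32  32 788] [323.  228.3] [ 0.5693 -0.0817  0.131 ]
w [304 287  13  47 490] [310.8 308.8] [ 0.5545 -0.1517  0.131 ]
w [326 287  14  47 481] [331.6 308.6] [ 0.5722 -0.1526  0.131 ]
rack corner [0.5405 0.0235 0.07  ]
rack corner [0.6089 0.02   0.07  ]
-0.0125 (np.float64(341.2901251012362), np.float64(224.93763251801008)) (np.float64(308.9772066150629), np.float64(252.51321510252546))
-0.083 (np.float64(376.52599122356656), np.float64(227.78359588720838)) (np.float64(278.1895345240833), np.float64(266.6143564377331))
-0.1535 (np.float64(411.7700370307612), np.float64(230.63021992083915)) (np.float64(245.6925701803155), np.float64(281.49837513919664))
top disc [ 0.5634 -0.1469  0.131 ]
top disc [ 0.5665 -0.0789  0.131 ]
top disc [ 0.5716 -0.0119  0.131 ]
4 rows of [ 0.01836 -0.00021  0.02611  0.00072] step 0.0184
```

```bash
python3 - <<'E'
import cv2,numpy as np
a=cv2.imread("pics/top0.png")[205:260,315:430]; b=cv2.imread("pics/scene0.png")[235:320,220:340]
a=cv2.resize(a,None,fx=5,fy=5); b=cv2.resize(b,(575,407))
cv2.imwrite("pics/c1.png",np.vstack([a,b])[:600])
E
```

```text
(no output)
```

View pics/c1.png

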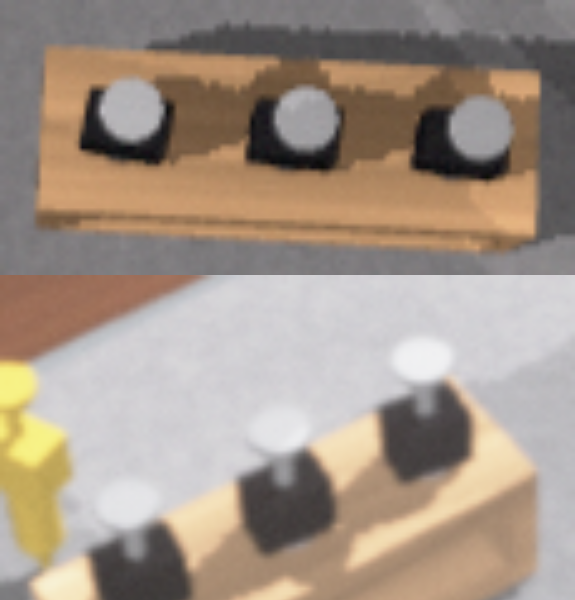

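```bash
python3 -m crank '.0184 0 .020 -.003 0;.0184 0 .025 -.003 0;.0184 0 .030 -.003 0;.0184 0 .030 -.003 0;0 0 0 0 0;0 0 0 0 0;0 0 0 0 0'
python3 - <<'E'
from h import *
s,R,p=pose();print(p,np.arctan2(R[1,1],R[0,1]),s["wrist_force"])
plan(np.array([.572,-.012,.134]),-.05,3)
E
```

```text
clock: 3.2
tool_pos: [0.5727, -0.0123, 0.1467]
ee_rot: [0.001, 0.725, 0.689, 0.001]
wrist_force: [-0.8, 0.5, -0.6]
finger_gap: -0.005
gripper_force: 0.0
[ 0.57265166 -0.01229478  0.14668142] -0.05026705156927079 [-0.80385586  0.54145561 -0.61260924]
3 rows of [ 9.00e-05 -2.20e-04  4.23e-03 -9.00e-05] step 0.0002
```

```bash
python3 -m crank '0 0 .004 0 0;0 0 .004 0 0;0 0 .003 0 0;0 0 .002 0 0;0 0 .001 0 0;0 0 .001 0 0;0 0 .001 0 0;0 0 .001 0 0;0 0 0 0 0'
python3 -m crank '0 0 .001 0 0;0 0 .001 0 0;0 0 .001 0 0;0 0 0 0 0'
```

```text
clock: 4.1
tool_pos: [0.5717, -0.0112, 0.1274]
ee_rot: [0.0, 0.724, 0.69, -0.0]
wrist_force: [-0.5, -0.6, 1.7]
finger_gap: 0.004
gripper_force: 0.8
clock: 4.5
tool_pos: [0.5717, -0.0112, 0.1243]
ee_rot: [-0.0, 0.724, 0.69, -0.0]
wrist_force: [-0.4, -1.2, 0.8]
finger_gap: -0.001
gripper_force: 0.7
```

```bash
python3 -m crank '0 0 .001 0 0;0 0 .001 0 0;0 0 .0 0 0'
python3 -m crank '0 0 .001 0 0;0 0 .001 0 0;0 0 0 0 0'
```

```text
clock: 4.8
tool_pos: [0.5717, -0.0112, 0.1223]
ee_rot: [-0.0, 0.724, 0.69, -0.0]
wrist_force: [0.3, -0.8, 1.4]
finger_gap: -0.004
gripper_force: 0.7
clock: 5.1
tool_pos: [0.5717, -0.0112, 0.1203]
ee_rot: [-0.0, 0.724, 0.69, -0.0]
wrist_force: [0.0, -0.6, 0.9]
finger_gap: 0.0
gripper_force: 0.7
```

```bash
python3 - <<'E'
from h import *
im=imaging.grab_frame("scene"); cv2.imwrite("pics/s2.png",cv2.resize(im[170:330,200:400],(750,600),interpolation=cv2.INTER_CUBIC))
print(arm.sense()["wrist_force"], proj("scene",np.array([.5717,-.0112,.1203])))
E
```

```text
[-0.76938372 -0.70034647  1.36852842] (np.float64(309.06613872546455), np.float64(255.311744399209))
```

View pics/s2.png

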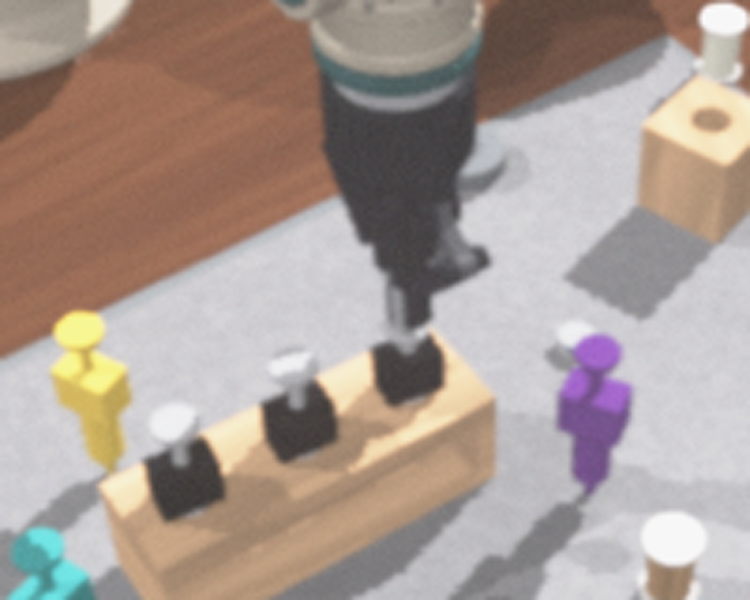

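The scene crop shows the fingertips on the first disc at about (405,335), clearly lower than its neighbours. The force is a steady 1–2 N, so this syringe is clear and I'll carry on to the stop.

```bash
python3 -m crank '0 0 .0012 0 0;0 0 .0012 0 0;0 0 .0012 0 0;0 0 .0012 0 0;0 0 .0012 0 0;0 0 0 0 0'
python3 -m crank '0 0 .001 0 0;0 0 .001 0 0;0 0 .001 0 0;0 0 .001 0 0;0 0 0 0 0'
python3 -m crank '0 0 .001 0 0;0 0 .001 0 0;0 0 0 0 0'
```

```text
clock: 5.75
tool_pos: [0.5717, -0.0112, 0.1142]
ee_rot: [-0.0, 0.724, 0.69, -0.0]
wrist_force: [0.1, -0.3, 1.4]
finger_gap: 0.002
gripper_force: 0.7
clock: 6.25
tool_pos: [0.5717, -0.0112, 0.1103]
ee_rot: [-0.0, 0.724, 0.69, -0.0]
wrist_force: [0.2, -0.9, 0.9]
finger_gap: -0.004
gripper_force: 0.7
clock: 6.55
tool_pos: [0.5717, -0.0111, 0.1084]
ee_rot: [0.0, 0.724, 0.69, 0.0]
wrist_force: [-0.7, -0.7, 1.6]
finger_gap: -0.005
gripper_force: 1.1
```

```bash
python3 -m crank '0 0 .001 0 0;0 0 0 0 0'
python3 -m crank '0 0 .0007 0 0;0 0 0 0 0'
```

```text
clock: 6.75
tool_pos: [0.5718, -0.0112, 0.1078]
ee_rot: [0.0, 0.724, 0.69, 0.0]
wrist_force: [-0.8, -0.9, 4.6]
finger_gap: 0.002
gripper_force: 2.3
clock: 6.95
tool_pos: [0.5719, -0.0111, 0.1074]
ee_rot: [0.0, 0.724, 0.69, 0.0]
wrist_force: [-2.1, -0.8, 5.8]
finger_gap: 0.001
gripper_force: 3.1
```

```bash
python3 -m crank '0 0 .0007 0 0;0 0 0 0 0'
python3 -m crank '0 0 -.003 0 0;0 0 -.01 0 0;0 0 -.02 0 0;-.023 0 -.003 0 0;-.0234 0 0 0 0;-.0234 0 0 0 0;0 0 0 0 0;0 0 0 0 0;0 0 0 0 0'
```

```text
clock: 7.15
tool_pos: [0.572, -0.0112, 0.107]
ee_rot: [0.0, 0.724, 0.69, 0.0]
wrist_force: [-2.2, -0.6, 7.9]
finger_gap: 0.002
gripper_force: 3.8
clock: 8.05
tool_pos: [0.5683, -0.08, 0.1421]
ee_rot: [-0.0, 0.724, 0.69, 0.0]
wrist_force: [0.6, -0.1, 0.6]
finger_gap: -0.0
gripper_force: 0.0
```

```bash
python3 -m crank '-.0015 .001 .004 0 0;0 0 .004 0 0;0 0 .003 0 0;0 0 .001 0 0;0 0 .001 0 0;0 0 .001 0 0;0 0 0 0 0'
python3 -m crank '0 0 .001 0 0;0 0 .001 0 0;0 0 0 0 0'
python3 -m crank '0 0 .001 0 0;0 0 .001 0 0;0 0 0 0 0'
```

```text
clock: 8.75
tool_pos: [0.5693, -0.0823, 0.1282]
ee_rot: [0.0, 0.724, 0.69, 0.0]
wrist_force: [-0.3, 0.6, 2.7]
finger_gap: 0.002
gripper_force: 1.3
clock: 9.05
tool_pos: [0.5692, -0.0824, 0.1259]
ee_rot: [-0.0, 0.724, 0.69, -0.0]
wrist_force: [-0.3, 1.5, 2.7]
finger_gap: -0.0
gripper_force: 1.3
clock: 9.35
tool_pos: [0.5692, -0.0824, 0.1239]
ee_rot: [-0.0, 0.724, 0.69, -0.0]
wrist_force: [-0.5, 0.3, 2.7]
finger_gap: 0.002
gripper_force: 1.3
```

Steady 2.7 N, so the second one is clear too.

```bash
python3 -m crank '0 0 .0012 0 0;0 0 .0012 0 0;0 0 .0012 0 0;0 0 .0012 0 0;0 0 .0012 0 0;0 0 0 0 0'
python3 -m crank '0 0 .0012 0 0;0 0 .0012 0 0;0 0 .0012 0 0;0 0 .0012 0 0;0 0 .0012 0 0;0 0 .0012 0 0;0 0 0 0 0'
python3 -m crank '0 0 .001 0 0;0 0 .001 0 0;0 0 .001 0 0;0 0 0 0 0'
```

```text
clock: 9.95
tool_pos: [0.5691, -0.0824, 0.1178]
ee_rot: [-0.0, 0.724, 0.69, -0.0]
wrist_force: [0.5, 1.2, 2.1]
finger_gap: 0.003
gripper_force: 1.2
clock: 10.65
tool_pos: [0.5691, -0.0824, 0.1106]
ee_rot: [-0.0, 0.724, 0.69, -0.0]
wrist_force: [-0.6, 2.1, 3.5]
finger_gap: 0.002
gripper_force: 1.2
clock: 11.05
tool_pos: [0.5693, -0.0823, 0.108]
ee_rot: [-0.0, 0.724, 0.69, 0.0]
wrist_force: [-1.4, 2.6, 4.3]
finger_gap: 0.0
gripper_force: 2.0
```

```bash
python3 -m crank '0 0 .001 0 0;0 0 .001 0 0;0 0 0 0 0'
python3 -m crank '0 0 -.003 0 0;0 0 -.01 0 0;0 0 -.02 0 0;-.023 0 -.003 0 0;-.0234 0 0 0 0;-.0234 0 0 0 0;0 0 0 0 0;0 0 0 0 0;0 0 0 0 0'
```

```text
clock: 11.35
tool_pos: [0.5695, -0.0823, 0.1069]
ee_rot: [0.0, 0.724, 0.69, 0.0]
wrist_force: [-1.7, 3.2, 8.4]
finger_gap: -0.002
gripper_force: 4.2
clock: 12.25
tool_pos: [0.5658, -0.1516, 0.1418]
ee_rot: [-0.0, 0.724, 0.69, -0.0]
wrist_force: [-0.3, 0.2, 0.9]
finger_gap: 0.001
gripper_force: 0.0
```

```bash
python3 -m crank '0 .001 .004 0 0;0 0 .004 0 0;0 0 .003 0 0;0 0 .001 0 0;0 0 .001 0 0;0 0 .001 0 0;0 0 0 0 0'
python3 -m crank '0 0 .001 0 0;0 0 .001 0 0;0 0 0 0 0'
```

```text
clock: 12.95
tool_pos: [0.5669, -0.1521, 0.1282]
ee_rot: [0.0, 0.724, 0.69, 0.0]
wrist_force: [-0.1, 2.8, 3.7]
finger_gap: -0.003
gripper_force: 1.9
clock: 13.25
tool_pos: [0.567, -0.1521, 0.1262]
ee_rot: [0.0, 0.724, 0.69, 0.0]
wrist_force: [0.3, 2.4, 5.7]
finger_gap: -0.001
gripper_force: 2.8
```

```bash
python3 -m crank '0 0 .001 0 0;0 0 .001 0 0;0 0 0 0 0'
```

```text
clock: 13.55
tool_pos: [0.5671, -0.152, 0.1246]
ee_rot: [0.0, 0.724, 0.69, 0.0]
wrist_force: [-2.4, 2.0, 6.3]
finger_gap: -0.003
gripper_force: 3.5
```

```bash
python3 -m crank '0 0 .001 0 0;0 0 0.0005 0 0'
python3 -m crank '0 0 -.002 0 0;0 0 -.004 0 0;0 0 -.006 0 0;0 0 -.02 0 0;0 0 -.05 0 .0;0 0 -.05 0 .75;0 0 0 0 .75;0 0 0 0 .75;0 0 0 0 .75'
python3 - <<'E'
from h import *
s,R,p=pose(); im=imaging.grab_frame("wrist"); t=imaging.grab_frame("top")
cv2.imwrite("pics/w3.png",im);cv2.imwrite("pics/t3.png",t)
print(p,R[:,2],s["finger_gap"])
im=cv2.resize(im,(640,480)); cv2.imwrite("pics/m3.png",im)
for q,z in(("syringe_a",.07),("plunger_a_top",.131)):
    for r in models.landmark_of("wrist",q)[:6]:
        print(q,round(r["confidence"],2),np.round(r["position"],1),np.round(wcam(r["position"],z),4))
E
```

```text
clock: 13.75
tool_pos: [0.5672, -0.1521, 0.1234]
ee_rot: [0.001, 0.724, 0.69, 0.0]
wrist_force: [-1.6, 3.5, 8.5]
finger_gap: -0.0
gripper_force: 4.3
clock: 14.65
tool_pos: [0.5663, -0.1522, 0.2526]
ee_rot: [-0.001, 0.724, 0.689, -0.001]
wrist_force: [0.6, 0.1, -0.6]
finger_gap: 0.682
gripper_force: 0.0
[ 0.56629437 -0.15220743  0.2526209 ] [-2.74517475e-03  5.73173874e-04 -9.99996068e-01] 0.6816797173444489
syringe_a 0.97 [320.4  53.3] [ 0.5724 -0.0116  0.07  ]
syringe_a 0.95 [318.5 140. ] [ 0.5671 -0.0821  0.07  ]
syringe_a 0.6 [345.5 295.2] [ 0.5872 -0.2388  0.07  ]
syringe_a 0.59 [225.9 220. ] [ 0.4731 -0.1525  0.07  ]
syringe_a 0.58 [325.5 215.3] [ 0.5702 -0.1525  0.07  ]
plunger_a_top 0.74 [321.5  40.6] [ 0.5734 -0.0158  0.131 ]
plunger_a_top 0.27 [473.5 178.6] [ 0.6846 -0.1151  0.131 ]
```

View pics/w3.png

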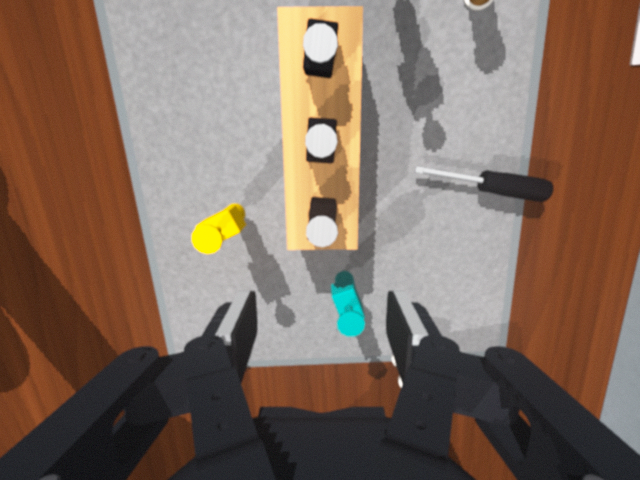

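The wrist view shows the third syringe with its disc at (322,231) and collar top at (323,208), aligned with the gripper. Discs one and two, at (321,43) and (322,140), sit low over their collars, so both are home.

```bash
python3 - <<'E'
from h import *
im=cv2.imread("pics/w3.png"); m=((im.min(2)>150)&(np.ptp(im,2)<40)).astype(np.uint8)
m[:, :280]=0; m[:,360:]=0; m[262:]=0
n,l,st,ce=cv2.connectedComponentsWithStats(m)
for i in range(1,n):
    if st[i,4]>300: print(st[i],ce[i].round(1),wcam(ce[i],.131).round(4),wcam(ce[i],.109).round(4))
b=((im.max(2)<45)&(np.arange(480)[:,None]<250)).astype(np.uint8); b[:,:295]=0;b[:,350:]=0; b[:185]=0
pts=np.argwhere(b)[:,::-1].astype(np.float32); print(cv2.minAreaRect(pts),wcam(pts[pts[:,1]<215].mean(0),.1))
c=np.array([.567,-.152,.0745])
plan(c+[0,0,.03],-.05,4)
t=cv2.imread("pics/top0.png")[235:290,175:230]; g=cv2.cvtColor(t,cv2.COLOR_BGR2GRAY)
h=(g<70).astype(np.uint8); n,l,st,ce=cv2.connectedComponentsWithStats(h)
for i in range(1,n): 
    if st[i,4]>40: print("hole",st[i],ce[i]+[175,235],onz("top",ce[i]+[175,235],.07))
E
```

```text
[280   0  80   6 480] [319.5   2.5] [0.5731 0.0067 0.131 ] [0.5733 0.0135 0.109 ]
[ 303   24   35   38 1040] [319.9  42.3] [ 0.5722 -0.0168  0.131 ] [ 0.5723 -0.0119  0.109 ]
[280 103  25 159 782] [284.8 216.6] [ 0.5384 -0.1377  0.131 ] [ 0.5357 -0.1429  0.109 ]
[306 124  31  34 829] [320.8 140.3] [ 0.5696 -0.0812  0.131 ] [ 0.5695 -0.0817  0.109 ]
[306 216  32  31 773] [321.5 230.9] [ 0.5667 -0.1509  0.131 ] [ 0.5664 -0.1571  0.109 ]
((0.0, 0.0), (0.0, 0.0), 0.0) [nan nan nan]
4 rows of [3.000e-05 1.400e-04 3.709e-02 2.300e-04] step 0.0001
hole [20 23 10  9 48] [199.22916667 261.        ] [0.50340128 0.28123399 0.07      ]
hole [20 39 29  9 53] [207.37735849 278.50943396] [0.46705598 0.26267121 0.07      ]<stdin>:8: RuntimeWarning: Mean of empty slice.
  ret = um.true_divide(
```

```bash
python3 -m crank '0.0006 .0003 .04 0 .62;0 0 .04 0 .62;0 0 .04 0 .62;0 0 .03 0 .62;0 0 .015 0 .62;0 0 .008 0 .62;0 0 0 0 .62;0 0 0 0 .62'
```

```text
clock: 15.65
tool_pos: [0.5681, -0.1519, 0.0832]
ee_rot: [0.001, 0.724, 0.69, 0.001]
wrist_force: [0.5, -0.9, 0.0]
finger_gap: 0.619
gripper_force: 0.0
```

```bash
python3 -m crank '0 -.001 .005 0 .62;0 0 .0035 0 .62;0 0 0 0 .62;0 0 0 0 0;0 0 0 0 0;0 0 0 0 0;0 0 0 0 0;0 0 0 0 0'
```

```text
clock: 16.45
tool_pos: [0.5664, -0.1516, 0.0734]
ee_rot: [0.0, 0.724, 0.69, 0.0]
wrist_force: [-0.5, -0.7, 3.5]
finger_gap: 0.276
gripper_force: 56.6
```

```bash
python3 -m crank '0 0 -.005 0 0;0 0 -.01 0 0;0 0 -.02 0 0;0 0 -.03 0 0;0 0 -.03 0 0;0 0 -.03 0 0;0 0 -.025 0 0;0 0 0 0 0;0 0 0 0 0'
python3 - <<'E'
from h import *
s,R,p=pose(); t=imaging.grab_frame("top"); cv2.imwrite("pics/t4.png",t)
print(p,s["finger_gap"],s["wrist_force"])
for n in("top","scene"):
    if n=="scene": imaging.grab_frame(n)
    for q,z in(("stand_hole",.07),("stand",0)):
        for r in models.landmark_of(n,q)[:1]: print(n,q,r["confidence"],onz(n,r["position"],z))
    for r in models.masks_of(n,"stand")[:1]: print(r["rect"])
plan(np.array([.503,.20,.222]),-.05,10)
plan(np.array([.503,.276,.222]),-.05,11)
E
```

```text
clock: 17.35
tool_pos: [0.5661, -0.1515, 0.2228]
ee_rot: [0.0, 0.724, 0.69, 0.0]
wrist_force: [-0.1, 0.2, -2.7]
finger_gap: 0.281
gripper_force: 56.3
[ 0.56607635 -0.15148747  0.22278309] 0.2807802890578182 [-0.05688266  0.24637337 -2.65177338]
top stand_hole 0.73 [0.4950392  0.27925219 0.07      ]
top stand 0.9 [0.49745451 0.27303526 0.        ]
[202.6, 264.4, 40.3, 36.6]
scene stand_hole 0.64 [0.49585849 0.27964548 0.07      ]
scene stand 0.88 [0.49109927 0.28668845 0.        ]
[388.3, 211.9, 36.0, 44.4]
10 rows of [ 3.48e-02 -8.03e-03  2.00e-05  1.00e-04] step 0.0357
11 rows of [ 3.853e-02 -7.640e-03  2.000e-05  9.000e-05] step 0.0393
```

```bash
python3 -m crank '.0348 -.0084 0 0 0;.0348 -.0084 0 0 0;.0348 -.0084 0 0 0;.0348 -.0084 0 0 0;.0348 -.0084 0 0 0;.0348 -.0084 0 0 0;.0348 -.0084 0 0 0;.0348 -.0084 0 0 0;.0348 -.0084 0 0 0;.0348 -.0084 0 0 0'
python3 -m crank '0 0 0 0 0;0 0 0 0 0;0 0 0 0 0'
python3 - <<'E'
from h import *
s,R,p=pose(); im=imaging.grab_frame("wrist"); cv2.imwrite("pics/w5.png",im)
print(p,R[:,2],s["finger_gap"])
for q,z in(("stand_hole",.07),("stand",0)):
    for r in models.landmark_of("wrist",q)[:1]: print(q,r["confidence"],r["position"],wcam(r["position"],z))
E
```

```text
clock: 18.75
tool_pos: [0.4988, 0.2015, 0.2228]
ee_rot: [0.0, 0.724, 0.69, -0.0]
wrist_force: [0.9, -1.0, -1.6]
finger_gap: 0.275
gripper_force: 56.4
clock: 19.05
tool_pos: [0.4995, 0.1994, 0.2228]
ee_rot: [0.0, 0.725, 0.689, -0.0]
wrist_force: [-0.0, -0.6, -1.1]
finger_gap: 0.283
gripper_force: 56.4
[0.49947969 0.199393   0.22277115] [-3.48995861e-05 -4.77230627e-04 -9.99999886e-01] 0.2827466299970079
stand_hole 0.67 [316.9, 130.4] [0.50035702 0.27717479 0.07      ]
stand 0.88 [319.0, 129.7] [0.50173321 0.27815752 0.        ]
```

View pics/w5.png

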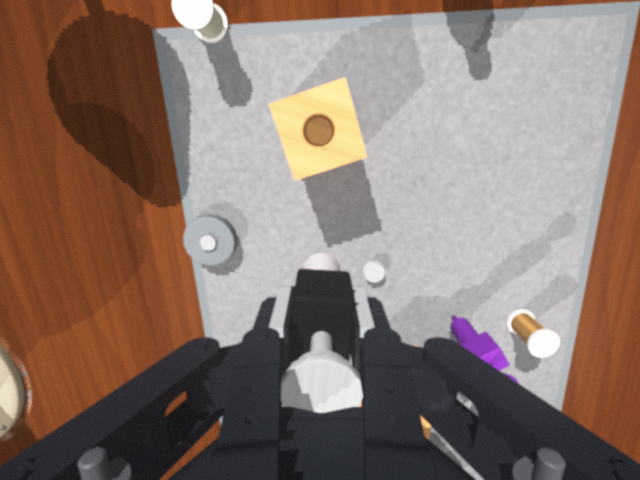

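The wrist view shows the stand with its hole at (318,130). The held syringe points at the camera, disc at (321,380), with its barrel showing at (322,262).

```bash
python3 - <<'E'
from h import *
im=cv2.imread("pics/w5.png"); g=cv2.cvtColor(im,cv2.COLOR_BGR2GRAY)
m=np.zeros_like(g); sub=g[105:155,293:343]; m[105:155,293:343]=(sub<(sub.min()/2+np.percentile(sub,90)/2))
c=max(cv2.findContours(m,0,1)[0],key=cv2.contourArea); e=cv2.fitEllipse(c); print("hole",e,wcam(e[0],.07))
hsv=cv2.cvtColor(im,cv2.COLOR_BGR2HSV); w=((im[...,2]>200)&(hsv[...,1]>70)).astype(np.uint8); w[:60]=0;w[200:]=0;w[:,:250]=0;w[:,390:]=0
c=max(cv2.findContours(w,0,1)[0],key=cv2.contourArea); r=cv2.minAreaRect(cv2.convexHull(c)); print("block",r,wcam(r[0],.07))
s,R,p=pose()
d=((im.min(2)>130)&(np.ptp(im,2)<30)).astype(np.uint8); d[:345]=0;d[420:]=0;d[:,:270]=0;d[:,375:]=0
c=max(cv2.findContours(d,0,1)[0],key=cv2.contourArea); e=cv2.fitEllipse(c); print("disc",cv2.boundingRect(c),e,wcam(e[0],p[2]+.0576),p)
cv2.imwrite("pics/c5.png",cv2.resize(im[240:430,240:400],(505,600)))
E
```

```text
hole ((318.10113525390625, 129.7242431640625), (30.340639114379883, 31.478960037231445), 0.11576639860868454) [0.5013644  0.27770698 0.07      ]
block ((319.54998779296875, 128.6500244140625), (83.16790771484375, 80.95430755615234), 71.56505584716797) [0.50259329 0.27848332 0.07      ]
disc (283, 345, 80, 68) ((323.4175109863281, 381.4646911621094), (66.29957580566406, 76.05953979492188), 99.89735412597656) [0.50075214 0.20497651 0.28045997] [0.49957445 0.19919818 0.22285997]
```

View pics/c5.png

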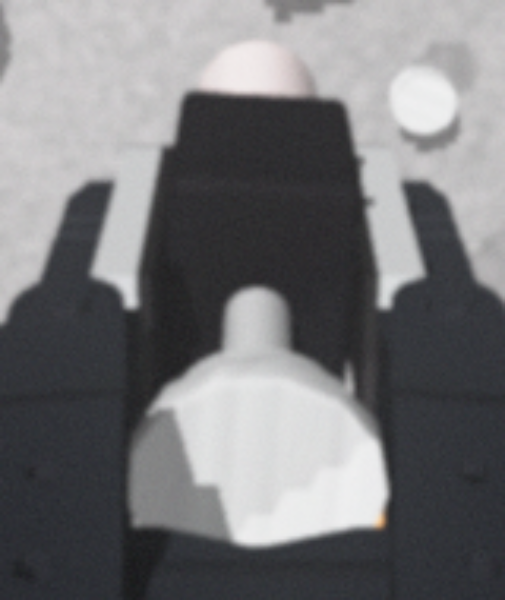

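The crop shows the syringe gripped upright and square, with its disc centred near full-picture column 322, row 393.

```bash
python3 - <<'E'
from h import *
s,R,p=pose(); print(p)
for px in((322,393),(322,390),(322,396)):
    q=wcam(px,p[2]+.0576); print(q, "tool",R.T@(q-p))
q=wcam((323.4,272),p[2]+.0266); print("collar top near edge",R.T@(q-p))
q=wcam((321.5,269),p[2]-.0034); print(R.T@(q-p))
h=np.array([.5014,.2777,.222])
plan(h,-.05,4)
plan(h-[0,-.0,0]-R@np.array([-.0005,.0,0]),-.05,4)
E
```

```text
[0.49957445 0.19919818 0.22285997]
[0.500122   0.2008329  0.28045997] tool [ 0.00164826  0.0004686  -0.05760031]
[0.50017692 0.20192582 0.28045997] tool [ 0.00274256  0.00046818 -0.05760054]
[0.50006673 0.19973308 0.28045997] tool [ 0.00054705  0.00046901 -0.05760008]
collar top near edge [ 0.02795144  0.00105108 -0.02660577]
[0.01686283 0.00039647 0.0033965 ]
4 rows of [ 0.01962 -0.00053  0.00021 -0.00015] step 0.0196
4 rows of [ 0.01975 -0.00053  0.00022 -0.00015] step 0.0198
```

```bash
python3 -m crank '.0198 -.0005 0 0 0;.0198 -.0005 0 0 0;.0198 -.0005 0 0 0;.0198 -.0005 .01 0 0;0 0 .02 0 0;0 0 .02 0 0;0 0 .015 0 0;0 0 0 0 0;0 0 0 0 0;0 0 0 0 0'
python3 - <<'E'
from h import *
im=imaging.grab_frame("wrist"); cv2.imwrite("pics/w6.png",im); s=imaging.grab_frame("scene"); cv2.imwrite("pics/s6.png",s)
a=cv2.resize(im[230:430,200:440],(480,400)); b=cv2.resize(s[130:250,340:440],(320,384))
o=np.zeros((400,800,3),np.uint8); o[:,:480]=a; o[:384,480:]=b; cv2.imwrite("pics/c6.png",o)
E
```

```text
clock: 20.2
tool_pos: [0.5018, 0.2794, 0.1594]
ee_rot: [0.0, 0.724, 0.689, 0.001]
wrist_force: [0.9, 0.0, -1.5]
finger_gap: 0.276
gripper_force: 56.4
```

View pics/c6.png

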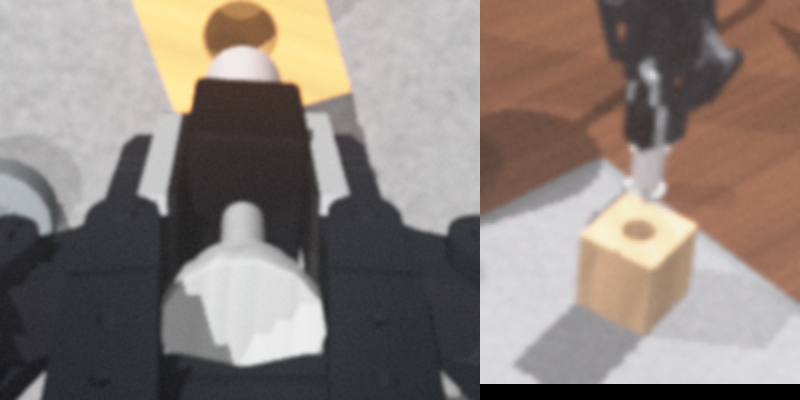

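```bash
python3 - <<'E'
from h import *
s,R,p=pose(); print(p)
im=cv2.imread("pics/s6.png"); g=cv2.cvtColor(im,cv2.COLOR_BGR2GRAY)
print("hole scene",onz("scene",(389.4,201.9),.07),"tip",onz("scene",(392.3,190),p[2]-.0634),"proj tip",proj("scene",p-[0,0,.0634]),"proj hole",proj("scene",np.array([.5015,.2785,.07])))
h=wcam((200+238/2,230+32/2),.07); print("hole wrist",h)   # visible ellipse centre guess
for px in((200+206/2,230+35/2),(200+277/2,230+35/2),(200+240/2,230+2/2)): print(wcam(px,.07))
E
```

```text
[0.50169669 0.27946349 0.15918012]
hole scene [0.50177974 0.27436876 0.07      ] tip [0.4944754  0.28726236 0.09578012] proj tip (np.float64(391.88955584960956), np.float64(192.75665292686142)) proj hole (np.float64(390.60116312387845), np.float64(201.17741847068297))
hole wrist [0.50057439 0.27898418 0.07      ]
[0.48915093 0.27843436 0.07      ]
[0.51437216 0.27716347 0.07      ]
[0.50184376 0.29000906 0.07      ]
```

```bash
python3 -m crank '-.0013 0 .01 0 0;0 0 .01 0 0;0 0 .008 0 0;0 0 .005 0 0;0 0 0 0 0;0 0 0 0 0'
python3 -m crank '0 0 .004 0 0;0 0 .004 0 0;0 0 .004 0 0;0 0 0 0 0'
```

```text
clock: 20.9
tool_pos: [0.5012, 0.2781, 0.1249]
ee_rot: [0.0, 0.724, 0.69, -0.0]
wrist_force: [-0.4, -0.4, -0.9]
finger_gap: 0.277
gripper_force: 56.4
clock: 21.3
tool_pos: [0.5007, 0.2779, 0.1119]
ee_rot: [-0.0, 0.724, 0.69, -0.001]
wrist_force: [0.1, -0.5, -2.3]
finger_gap: 0.279
gripper_force: 56.4
```

```bash
python3 -m crank '0 .0003 .003 0 0;0 0 .003 0 0;0 0 .003 0 0;0 0 0 0 0'
python3 -m crank '0 0 .004 0 0;0 0 .004 0 0;0 0 .004 0 0;0 0 .004 0 0;0 0 0 0 0'
```

```text
clock: 21.7
tool_pos: [0.5011, 0.2779, 0.1032]
ee_rot: [-0.0, 0.724, 0.69, -0.0]
wrist_force: [-0.9, 0.2, -1.7]
finger_gap: 0.271
gripper_force: 56.4
clock: 22.2
tool_pos: [0.501, 0.2778, 0.0869]
ee_rot: [-0.0, 0.724, 0.69, -0.001]
wrist_force: [0.3, 0.1, -1.8]
finger_gap: 0.277
gripper_force: 56.4
```

Sliding in cleanly. Now the last 13 mm, gently.

```bash
python3 -m crank '0 0 .004 0 0;0 0 .003 0 0;0 0 .002 0 0;0 0 .001 0 0;0 0 .001 0 0;0 0 0 0 0;0 0 0 0 0'
python3 -m crank '0 0 .001 0 0;0 0 .0005 0 0;0 0 0 0 0'
```

```text
clock: 22.9
tool_pos: [0.5014, 0.2781, 0.077]
ee_rot: [0.0, 0.724, 0.69, 0.0]
wrist_force: [-0.2, -0.0, -1.4]
finger_gap: 0.277
gripper_force: 56.4
clock: 23.2
tool_pos: [0.5014, 0.278, 0.0752]
ee_rot: [0.0, 0.724, 0.69, -0.0]
wrist_force: [-0.3, -0.2, -2.3]
finger_gap: 0.277
gripper_force: 56.4
```

```bash
python3 -m crank '0 0 .001 0 0;0 0 .0005 0 0;0 0 0 0 0'
python3 -m crank '0 0 .0007 0 0;0 0 0 0 0'
```

```text
clock: 23.5
tool_pos: [0.5013, 0.278, 0.0737]
ee_rot: [0.0, 0.724, 0.69, -0.0]
wrist_force: [-0.5, 0.4, -2.4]
finger_gap: 0.277
gripper_force: 56.4
clock: 23.7
tool_pos: [0.5015, 0.2781, 0.0734]
ee_rot: [0.0, 0.724, 0.69, 0.0]
wrist_force: [-1.7, 0.2, -0.0]
finger_gap: 0.28
gripper_force: 56.6
```

```bash
python3 -m crank '0 0 .0004 0 0;0 0 0 0 0;0 0 0 0 .4;0 0 0 0 .62;0 0 0 0 .62;0 0 0 0 .62'
python3 -m crank '0 0 -.005 0 .62;0 0 -.01 0 .62;0 0 -.03 0 .62;0 0 -.04 0 .62;0 0 -.05 0 .62;-.04 0 -.02 0 .62;-.04 0 0 0 .62;0 0 0 0 .62;0 0 0 0 .62;0 0 0 0 .62'
python3 - <<'E'
from h import *
im=imaging.grab_frame("wrist"); s=imaging.grab_frame("scene")
a=cv2.resize(im[0:400],(480,300)); b=cv2.resize(s[180:350,200:440],(800,567))[:300]
o=np.zeros((600,800,3),np.uint8); o[:300,:480]=a
o[:300,480:]=cv2.resize(s[160:240,345:430],(320,300)); o[300:]=cv2.resize(s[230:350,200:400],(500,300))[:, :].repeat(1,1) if 0 else cv2.resize(s[235:341,195:435],(800,300))
cv2.imwrite("pics/c7.png",o)
E
```

```text
clock: 24.3
tool_pos: [0.5014, 0.278, 0.0726]
ee_rot: [0.0, 0.724, 0.69, -0.0]
wrist_force: [-0.1, -0.2, -0.1]
finger_gap: 0.624
gripper_force: 0.0
clock: 25.3
tool_pos: [0.4974, 0.1988, 0.2279]
ee_rot: [-0.0, 0.724, 0.69, 0.0]
wrist_force: [-0.2, -0.3, 0.3]
finger_gap: 0.619
gripper_force: 0.0
```

View pics/c7.png

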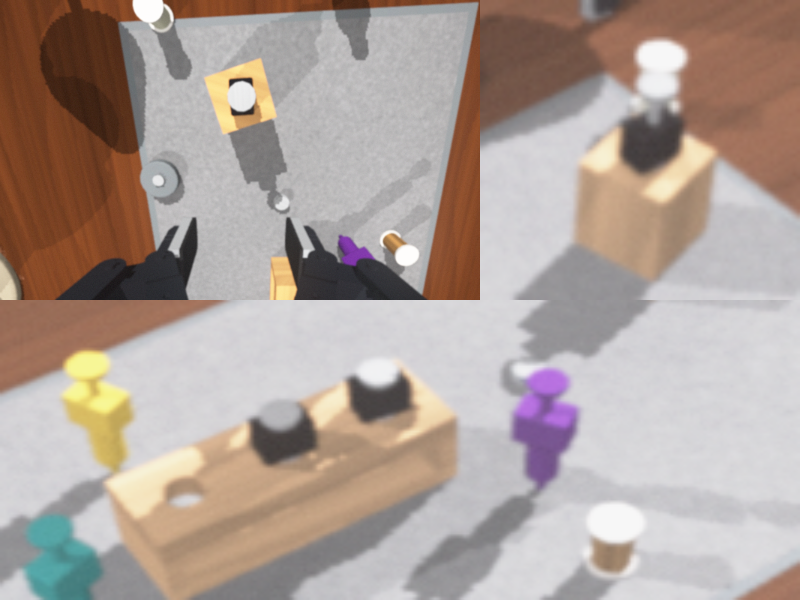

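The clogged syringe stands upright in the stand at (241,97) and (655,140), its collar resting on the block. The two good ones at (283,430) and (378,388) have their plungers home, and the bystanders look untouched.

```bash
python3 -c "
from workcell import job; print(job.job_done())"
```

```text
the job is handed in; nothing more can be done
None
```

The job is handed in: the clogged syringe, the one at the robot's right end of the rack, stopped at about 8.5 N and now stands in the repair stand, while the other two are still in the rack with their plungers fully home.

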